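# Show the stamps, then ease the lid shut

### The job

A colleague wants to look over the stamps in the wider of the two green stamp boxes: with the fingertips, press its lever all the way down so that its lid stands fully open, and keep it there for three seconds. Then let the lever up slowly, with the fingers on it all the way, so that the lid eases shut without slamming, and move clear. Work the lid by its lever only, grasp nothing, keep the narrower box shut, and do not shift or pick up anything else on the desk.

Things in the scene. Friction and masses are not known exactly. Their poses are not given: they have to be found in the camera images.
- wide_box: the wide green metal stamp box, fixed to the desk: 150 deep (x) by 200 wide (y, 220 over the linkage covers on its sides), 90 high, 98 with its shut lid. Origin at the centre of its underside; its own -x axis points out of the front, towards the lever; yaw varies. Sizes in mm.
- wide_lid (a joint): the wide box's flat green lid, hinged along the box's rear (+x) top edge: 0 shut, grows as its front edge rises, 1.2 rad fully open (stop). Linked to the lever: lid angle = 2.4 x lever angle. Let go, it falls shut fast under its own weight and a weak spring.
- wide_lever (a joint): the wide box's lever: 0 at rest (sloping up 0.25 rad towards its free end), grows as it is pressed down, 0.5 rad pressed home (stop; then sloping down 0.25 rad). Pushed at the middle of the tread it takes about 4 to 10 N.
- wide_pad (a point): centre of the black rubber tread on the top face of the wide box's lever, the place to press; moves with the lever. The lever is a plate 100 wide (box's y), sticking out 95 in front of its axle; the tread is its outer 40 and is 7 thick. At rest this point is 82 above the desk and 155 in front of the box's origin; pressed home it is 45 above the desk, and in between it moves less than 4 in the horizontal. Sizes in mm.
- wide_pivot (a point): centre of the wide box's lever axle (fixed; along the box's y), 60 above the desk, 83 in front of the box's origin, 75 behind the middle of the tread. Sizes in mm.
- narrow_box: the narrow green metal stamp box, fixed to the desk: 150 deep (x) by 120 wide (y, 140 over the linkage covers on its sides), 90 high, 98 with its shut lid. Origin at the centre of its underside; its own -x axis points out of the front, towards the lever; yaw varies. Sizes in mm.
- narrow_lid (a joint): the narrow box's flat green lid, hinged along the box's rear (+x) top edge: 0 shut, grows as its front edge rises, 1.2 rad fully open (stop). Linked to the lever: lid angle = 2.4 x lever angle. Let go, it falls shut fast under its own weight and a weak spring.
- narrow_lever (a joint): the narrow box's lever: 0 at rest (sloping up 0.25 rad towards its free end), grows as it is pressed down, 0.5 rad pressed home (stop; then sloping down 0.25 rad).
- narrow_pad (a point): centre of the black rubber tread on the top face of the narrow box's lever, the place to press; moves with the lever. The lever is a plate 70 wide (box's y), sticking out 95 in front of its axle; the tread is its outer 40 and is 7 thick. At rest this point is 82 above the desk and 155 in front of the box's origin; pressed home it is 45 above the desk, and in between it moves less than 4 in the horizontal. Sizes in mm.
- narrow_pivot (a point): centre of the narrow box's lever axle (fixed; along the box's y), 60 above the desk, 83 in front of the box's origin, 75 behind the middle of the tread. Sizes in mm.
- wide_lid_edge (a point): middle of the front top edge of the wide box's lid, 98 mm above the desk when shut, 152 mm from its hinge; moves with the lid
- narrow_lid_edge (a point): middle of the front top edge of the narrow box's lid, 98 mm above the desk when shut, 152 mm from its hinge; moves with the lid
- stamp_a_mid (a point): rubber stamp with a 30 square wooden foot and a turned knob, 67 tall, standing beside the wide box's lever (sizes in mm); point at its middle. To be left alone; loose.
- stamp_b_mid (a point): the same kind of rubber stamp, 67 tall, standing beside the narrow box's lever (sizes in mm); point at its middle. To be left alone; loose.
- ink_pad_mid (a point): open red ink pad in a white tray, 75 x 110 x 17 (sizes in mm); point at its middle. To be left alone; loose.
- calculator_mid (a point): desk calculator, 120 x 150 x 28 (sizes in mm); point at its middle. To be left alone; loose.
- stapler_mid (a point): stapler, 130 x 34 x 56 (sizes in mm); point at its middle. To be left alone; loose.
- pen_cup_mid (a point): cylindrical dark pen cup, 72 across, 95 tall, pens to 165 (sizes in mm); point at its middle. To be left alone; loose.
- tape_mid (a point): tape dispenser, 60 x 150 x 80 (sizes in mm); point at its middle. To be left alone; loose.
- ink_bottle_mid (a point): round ink refill bottle, 40 across, 76 tall (sizes in mm); point at its middle. To be left alone; loose.

How it is judged (in metres and radians):
On the way, in this order (a step that is already met when the one before it is completed fails the run):
1. the wide box's lid is held open (at least 1.08 of 1.2 rad) for 2.5 s (value of joint wide_lid above 1.08 rad), for 2.5 s.
2. the wide box's lid is shut again (under 0.04 rad) (value of joint wide_lid below 0.04 rad), for 0.2 s.
At the end, for the whole second after the job is handed in: After the lid has been held open for at least 2.5 s: both lids shut (under 0.04 rad) and at rest, the wide box's lever back up (under 0.02 rad), every loose thing within 15 mm of where it stood (value of joint each of wide_lid, narrow_lid below 0.04 rad and value of joint wide_lever below 0.02 rad and velocity of joint wide_lid between -0.1 and 0.1 rad/s and not (distance of any of stamp_a_mid, stamp_b_mid, ink_pad_mid, calculator_mid, stapler_mid, pen_cup_mid, tape_mid, ink_bottle_mid from where it was at the start of the episode above 0.015 m)); the robot touches nothing.
It fails at once if the wide box's lid comes down faster than 3 rad/s (it slams) (velocity of joint wide_lid below -3 rad/s).
It fails at once if the narrow box's lid is opened (more than 0.12 rad) (value of joint narrow_lid above 0.12 rad).
It fails at once if the robot pushes on the wide box's lid itself (more than 1 N) (contact force between any of the arm, the fingers and wide_lid_c0 above 1 N).
It fails at once if something else on the desk is shifted, lifted or carried (more than 15 mm) (distance of any of stamp_a_mid, stamp_b_mid, ink_pad_mid, calculator_mid, stapler_mid, pen_cup_mid, tape_mid, ink_bottle_mid from where it was at the start of the episode above 0.015 m).
It also fails if it takes over 48 s, if anything falls off the work surface, if the arm or the gripper's body presses on something with over 40 N, if the wrist force passes 120 N, or if a joint passes its speed limit or range.

### The arm

A 6-joint arm with a two-finger parallel gripper is mounted at the origin on the work surface. World frame = base frame: x ahead of the robot, y to its left, z up, the work surface at z = 0. Lengths are in mm, angles in rad, forces in N, time in s.
With the tool pointing down it reaches from about 350 to 875 mm from the base axis. Payload 4.2 kg.
Tool frame: the origin (TCP) lies on the mounting face of the last link; the fingertips stand 173 mm ahead of it and the grasp point (between the pads) lies 155 mm ahead of it (tcp_to_grasp is the distance from the TCP to the grasp point, in mm); z points along the fingers, y is the direction in which the jaws open and shut (so a half turn about z gives the same grasp; the last joint's range is limited). The gripper opens to 85 mm and grips with 20 to 120 N. Pads are 22 mm wide; open, the fingers measure 114 mm over their backs; the gripper's body (76 mm by 85 mm) begins 54 mm behind the grasp point. The pads swing forward as they close: fully open they stand 13 mm farther back than shut.
Start: joints at [-1.08, 0.385, 0.008, 0, -1.194, -0.259], TCP at [143.599, -608.259, 404.712] pointing down, gripper open.
Joint ranges: [-3.14, 3.14], [-1.21, 2.06], [-1.07, 1.41], [-3.16, 2.05], [-2.99, -0.16], [-3.1, 3.1]. Speed limits (rad/s): [2.79, 2.79, 3.14, 3.14, 3.14, 3.14].

### API

Orientations are given as a unit quaternion [x, y, z, w].
In Python, from bench import * gives the robot as it stands. The module is installed in compiled form; this text tells all that it offers.
- The arm moves only by the tool apply_moves, never from a script. Its arguments are lists of equal length, an entry for each row: "fingers": the closure, from 0 (fully open) to 1 (shut); "dp": the shift along the world's x, y, z in cm, a list of three; "yaw": the turn about the world's z in degrees. A call has 1 to 10 rows; each row is the pose to reach, as a shift and turn from the pose measured when the call began; what a row does not reach only later rows make up. A row lasts 1/10 s, in which the tool goes at most 50 mm and 8.59 degrees, less where a joint would pass 70% of its speed; a pose out of reach is approached as far as the arm can. A call with a gripper value outside its range is refused whole. The fingers move at their own pace and stop on an object; the grip force is fixed at half the most. Time passes only in rows, so rows that repeat a pose let the fingers close. It gives the time, the measured TCP pose, the force and the opening at its end, in the units of the state.
- read_state(): the state, without advancing time (a new reading comes with each control period).
- get_image(name): name is "scene" or "top" or "wrist"; returns a dict with "color" (480x640x3 uint8, blue, green, red), "mtx" (3x3 intrinsics, pixels), "camera_from_world" (4x4, takes a point from world to camera coordinates); the wrist camera has in their place "tool_from_camera" (4x4, takes a point from camera to tool coordinates, whose origin is the TCP and whose axes are the flange's). Camera axes: x right, y down, z forward; pixel columns grow to the right and rows downward; lengths in mm; the calibration is good to about 2 mm. The wrist camera is an equidistant fisheye: a pixel r from the principal point sees the ray r / f radians off the axis. A picture is of the moment at which its call begins: read the wrist's pose just before it. There is no depth.
- job_done(): hands the job in, once; it reports no verdict.
The state is a dict: "clock": time; "joints": joint angles; "joint_vel": joint speeds; "joint_efforts": joint torques, N m; "position": TCP position; "ee_rot": TCP orientation; "contact_force": force on the tool from outside, world axes, zero at the start; "wrist_torque": the same for the moment, N m; "gripper_width": finger opening in mm.
Only numpy, scipy, OpenCV 4.12 (cv2) and the standard library are available. Lean on these libraries where they do the work, as an engineer would, in place of code of your own. Each camera call takes 0.05 s, during which the arm holds its last target. There are 200 camera calls.

## Working session

There is one attempt and no reset: what is moved stays moved. The work goes in short steps, Python scripts to look and compute and a tool call to move; the robot and the scene stay as the last step left them, time stands still between calls to the robot, and variables do not carry over. Pictures are saved under pics/ and viewed, about 8 in all and at most 12, crops included, and the job is handed in when it is done.

Besides the shell and the picture viewer there is one more tool, called after "Call:" as name([rows], argument=value, ...), one row to a line, values as JSON. apply_moves: Moves the arm, as the interface text tells. Its arguments: {"type":"object","properties":{"fingers":{"type":"array","items":{"type":"number"}},"dp":{"type":"array","items":{"type":"array","items":{"type":"number"}}},"yaw":{"type":"array","items":{"type":"number"}}},"required":["fingers","dp","yaw"]}

```bash
mkdir -p pics; python3 - <<'E'
from bench import *
import cv2,numpy as np
s=read_state();print({k:np.round(v,3) for k,v in s.items()})
for n in("top","scene"):
    d=get_image(n);cv2.imwrite(f"pics/{n}0.png",d["color"]);np.savez(f"{n}.npz",m=d["mtx"],c=d["camera_from_world"]);print(d["mtx"],d["camera_from_world"])
E
```

```text
{'clock': np.float64(0.0), 'joints': array([-1.080e+00,  3.860e-01,  7.000e-03, -1.000e-03, -1.194e+00,
       -2.590e-01]), 'joint_vel': array([ 0.001,  0.001,  0.   ,  0.   , -0.001, -0.001]), 'joint_efforts': array([-1.0000e-03, -3.9229e+01,  1.8839e+01,  4.1860e+00, -5.0000e-03,
        0.0000e+00]), 'position': array([ 143.569, -608.087,  403.607]), 'ee_rot': array([-0.116,  0.993,  0.001, -0.   ]), 'contact_force': array([ 0.044,  0.028, -0.118]), 'wrist_torque': array([ 0.008, -0.03 ,  0.034]), 'gripper_width': np.float64(85.644)}
[[440.48691663   0.         329.97169976]
 [  0.         440.48691663 247.92422267]
 [  0.           0.           1.        ]] [[ 3.55794928e-03 -9.99838285e-01  1.76279474e-02  1.83430571e+00]
 [-9.98331001e-01 -4.56759745e-03 -5.75703861e-02  5.54817160e+02]
 [ 5.76415934e-02 -1.73936938e-02 -9.98185807e-01  1.14568538e+03]
 [ 0.00000000e+00  0.00000000e+00  0.00000000e+00  1.00000000e+00]]
[[456.62490581   0.         317.5402077 ]
 [  0.         456.62490581 238.51080008]
 [  0.           0.           1.        ]] [[ 5.18074333e-01  8.55241096e-01  1.27142626e-02 -2.82300119e+02]
 [ 6.72884160e-01 -3.98342328e-01 -6.23338028e-01 -3.20227239e+02]
 [-5.28039669e-01  3.31490659e-01 -7.81849123e-01  1.78152702e+03]
 [ 0.00000000e+00  0.00000000e+00  0.00000000e+00  1.00000000e+00]]
```

View pics/top0.png

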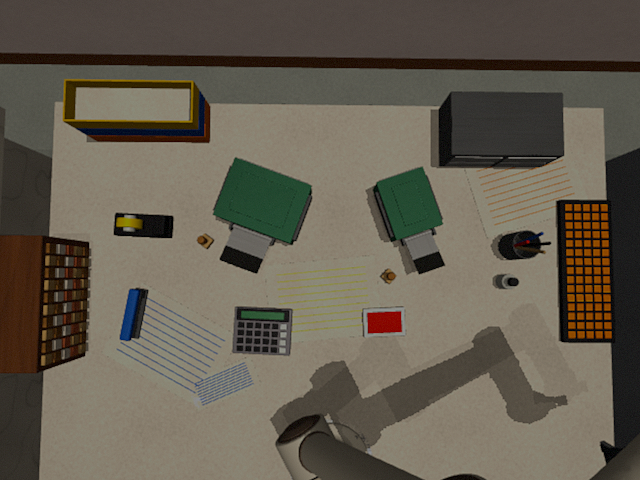

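View pics/scene0.png

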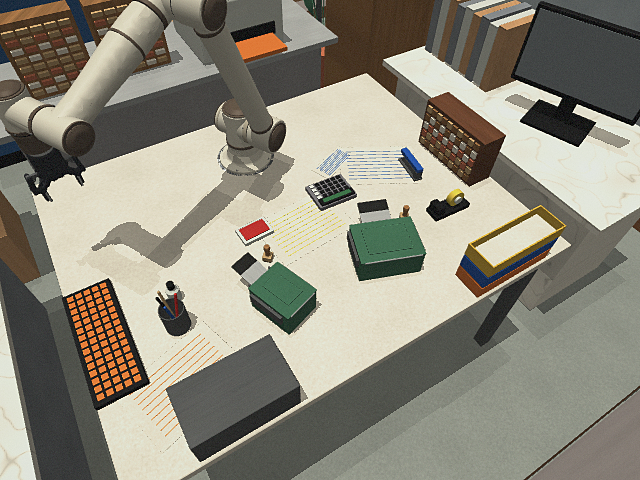

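The top view shows the wide box at the left (lid centre about 262,200), with its tread at about (242,260). The narrow box is at about (408,205). stamp_a is at (205,240), and the calculator is at (262,330).

```bash
cat > h.py <<'E'
import numpy as np,cv2
def load(n):
    d=np.load(n+".npz");return d["m"],d["c"]
def ray(n,uv,z):
    m,c=load(n);R,t=c[:3,:3],c[:3,3];o=-R.T@t
    d=R.T@np.linalg.inv(m)@np.array([uv[0],uv[1],1.]);return o+d*(z-o[2])/d[2]
def proj(n,p):
    m,c=load(n);q=m@(c[:3,:3]@np.asarray(p,float)+c[:3,3]);return q[:2]/q[2]
E
python3 - <<'E'
from h import *
im=cv2.imread("pics/top0.png");hsv=cv2.cvtColor(im,cv2.COLOR_BGR2HSV)
roi=np.zeros(im.shape[:2],np.uint8);roi[150:280,205:318]=255
g=cv2.inRange(hsv,(60,80,60),(90,255,255))&roi   # bright lid top
k=cv2.inRange(hsv,(0,0,0),(180,255,45))&roi;k[:240]=0;k[:,270:]=0
for nm,m,z in(("lid",g,98),("pad",k,82)):
    n,l,s,c=cv2.connectedComponentsWithStats(m);i=1+s[1:,4].argmax()
    r=cv2.minAreaRect(np.argwhere(l==i)[:,::-1].astype(np.float32));b=cv2.boxPoints(r)
    P=np.array([ray("top",q,z) for q in b]);print(nm,s[i],b.round(1).tolist(),P.round(1).tolist(),P.mean(0).round(1),[np.linalg.norm(P[j]-P[j-1]).round(1) for j in range(4)])
    for q in b: cv2.circle(im,tuple(int(x) for x in q),1,(0,0,255),-1)
print("stampA",ray("top",(205,240),34),"calc top",ray("top",(262,307),28))
cv2.imwrite("pics/crop.png",cv2.resize(im[150:290,190:330],None,fx=4,fy=4,interpolation=cv2.INTER_CUBIC))
E
```

```text
lid [ 214  159   97   84 4954] [[212.6999969482422, 214.0], [233.8000030517578, 156.6999969482422], [311.5, 185.39999389648438], [290.29998779296875, 242.6999969482422]] [[632.1, 293.2, 98.0], [774.7, 243.8, 98.0], [704.5, 51.7, 98.0], [562.5, 102.6, 98.0]] [668.4 172.8  98. ] [np.float64(202.9), np.float64(150.9), np.float64(204.6), np.float64(150.8)]
pad [220 246  42  27 599] [[219.39999389648438, 259.5], [224.8000030517578, 245.10000610351562], [261.79998779296875, 258.79998779296875], [256.5, 273.20001220703125]] [[521.1, 278.4, 82.0], [556.9, 265.9, 82.0], [523.3, 174.0, 82.0], [487.6, 186.7, 82.0]] [522.2 226.2  82. ] [np.float64(97.7), np.float64(37.9), np.float64(97.9), np.float64(37.9)]
stampA [572.8104478  327.69180203  34.        ] calc top [400.47202435 179.34075621  28.        ]
```

View pics/crop.png

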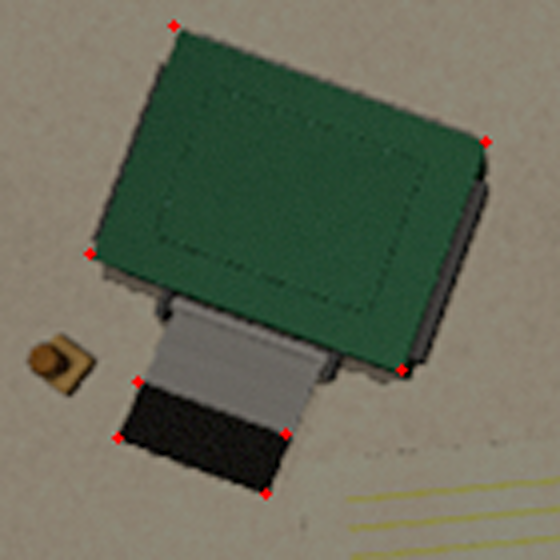

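The fit agrees: pad centre (522,226) and box yaw about -20°. The lid-to-pad distance of 155.7 mm matches the stated 155. Next I shut the fingers and move round in front.

Call:
apply_moves([
  [2.8,3.8,0],
  [5.7,7.6,0],
  [8.6,11.3,0],
  [11.4,15.1,0],
  [14.3,18.9,0],
  [17.2,22.7,0],
  [20,26.5,0],
  [22.9,30.2,0],
  [25.8,34,0],
  [28.6,37.8,0],
], fingers=[1,1,1,1,1,1,1,1,1,1], yaw=[0,0,0,0,0,-5,-10,-15,-20,-25])

```text
clock: 1.1
position: [430.2, -228.3, 403.6]
ee_rot: [0.104, 0.995, 0.001, -0.0]
contact_force: [0.5, -0.5, -0.1]
gripper_width: 0.3
```

Call:
apply_moves([
  [0.9,4.5,0],
  [1.8,9.1,0],
  [2.8,13.6,0],
  [3.7,18.2,0],
  [4.6,22.7,0],
  [5.5,27.2,0],
  [6.4,31.8,0],
  [7.4,36.3,-2],
  [8.3,40.9,-4],
  [9.2,45.4,-6],
], fingers=[1,1,1,1,1,1,1,1,1,1], yaw=[0,0,0,0,0,-2,-4,-6,-8,-8])

```text
clock: 2.1
position: [521.9, 226.5, 343.3]
ee_rot: [0.173, 0.985, 0.001, -0.0]
contact_force: [0.4, -0.5, 0.4]
gripper_width: 0.2
```

Call:
apply_moves([
  [0,0,-2],
  [0,0,-4],
  [0,0,-6],
  [0,0,-6],
  [0,0,-6],
], fingers=[1,1,1,1,1], yaw=[0,0,0,0,0])

```text
clock: 2.6
position: [522.0, 226.5, 283.2]
ee_rot: [0.173, 0.985, 0.001, -0.0]
contact_force: [-0.7, 0.1, -0.3]
gripper_width: 0.2
```

```bash
python3 - <<'E'
from bench import *
import cv2,numpy as np
from h import *
s=read_state();print(s["clock"],s["position"],s["ee_rot"],s["contact_force"],s["joints"])
a=get_image("top")["color"];b=get_image("scene")["color"];cv2.imwrite("pics/top1.png",a);cv2.imwrite("pics/scene1.png",b)
p=proj("scene",(522,226,82)).astype(int);print(p)
A=cv2.resize(a[190:320,170:310],(400,371));x,y=p
B=cv2.resize(b[y-65:y+65,x-70:x+70],(400,371));cv2.imwrite("pics/c1.png",np.hstack([A,B]))
E
```

```text
2.6 [522.01393952 226.48279245 283.24808272] [ 1.73042446e-01  9.84914154e-01  6.23277307e-04 -1.80150372e-04] [-0.68446099  0.09855749 -0.29228122] [ 6.93766293e-01  4.06877437e-01 -2.92906600e-01 -1.41378488e-03
 -8.70294836e-01 -2.61148752e+00]
[372 205]
```

View pics/c1.png

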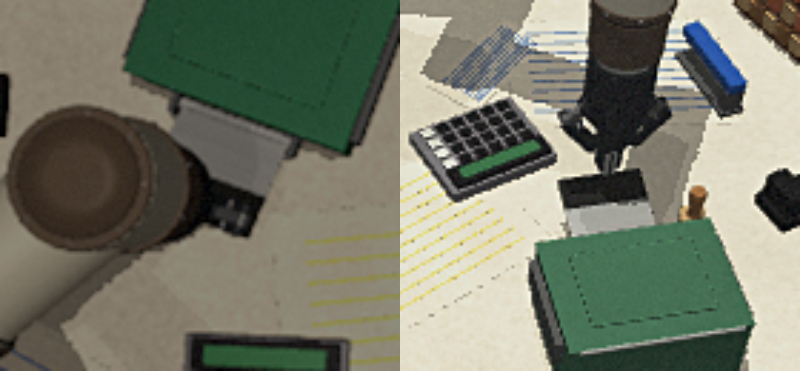

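The left half (top view) shows the gripper over the tread. The right half (scene view) shows the shut tips at (608,165), centred just above the black tread at (603,190). The stamp is clear. Next I press down.

Call:
apply_moves([
  [0,0,-1],
  [0,0,-2],
  [0,0,-2.5],
  [0,0,-3],
  [0,0,-3.5],
  [0,0,-4],
  [0,0,-4.5],
  [0,0,-5],
  [0,0,-5.5],
  [0,0,-6],
], fingers=[1,1,1,1,1,1,1,1,1,1], yaw=[0,0,0,0,0,0,0,0,0,0])

```text
clock: 3.7
position: [522.2, 226.8, 224.9]
ee_rot: [0.173, 0.985, 0.002, 0.001]
contact_force: [-1.4, -1.4, 5.4]
gripper_width: 0.0
```

Call:
apply_moves([
  [0,0,-0.2],
  [0,0,-0.4],
  [0,0,-0.4],
  [0,0,-0.4],
], fingers=[1,1,1,1], yaw=[0,0,0,0])

```text
clock: 4.1
position: [522.4, 226.7, 221.1]
ee_rot: [0.173, 0.985, 0.002, 0.001]
contact_force: [0.3, -0.5, 3.1]
gripper_width: 0.0
```

Call:
apply_moves([
  [0,0,-0.2],
  [0,0,-0.3],
  [0,0,-0.4],
  [0,0,-0.4],
  [0,0,-0.4],
], fingers=[1,1,1,1,1], yaw=[0,0,0,0,0])

```text
clock: 4.6
position: [522.5, 226.7, 219.9]
ee_rot: [0.172, 0.985, 0.002, 0.002]
contact_force: [-6.1, -1.9, 17.9]
gripper_width: 0.1
```

The force rose to 18 N with the tool stalled, so the stop is reached. I hold with a slight overpress.

Call:
apply_moves([
  [0,0,-0.25],
  [0,0,-0.25],
  [0,0,-0.25],
  [0,0,-0.25],
  [0,0,-0.25],
  [0,0,-0.25],
  [0,0,-0.25],
  [0,0,-0.25],
  [0,0,-0.25],
  [0,0,-0.25],
], fingers=[1,1,1,1,1,1,1,1,1,1], yaw=[0,0,0,0,0,0,0,0,0,0])

```text
clock: 5.6
position: [522.4, 226.7, 219.9]
ee_rot: [0.172, 0.985, 0.002, 0.002]
contact_force: [-5.8, -1.5, 17.3]
gripper_width: -0.1
```

```bash
python3 - <<'E'
from bench import *
import cv2,numpy as np
b=get_image("scene")["color"];cv2.imwrite("pics/scene2.png",b)
s=read_state();print(s["clock"],s["position"],s["contact_force"])
cv2.imwrite("pics/c2.png",cv2.resize(b[130:300,280:480],(600,510)))
E
```

```text
5.65 [522.3870084  226.71917923 219.85466115] [-6.01215326 -2.88657297 17.82219575]
```

View pics/c2.png

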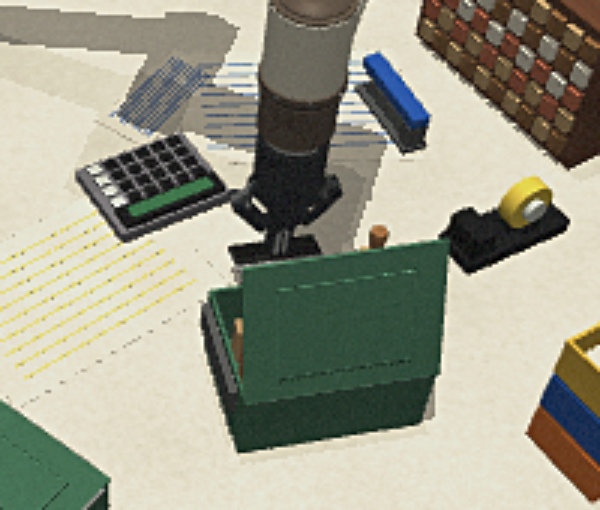

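The lid stands open, with its top edge from (245,265) to (447,240), and the tips are on the tread at (280,245). I keep holding.

Call:
apply_moves([
  [0,0,-0.25],
  [0,0,-0.25],
  [0,0,-0.25],
  [0,0,-0.25],
  [0,0,-0.25],
  [0,0,-0.25],
  [0,0,-0.25],
  [0,0,-0.25],
  [0,0,-0.25],
  [0,0,-0.25],
], fingers=[1,1,1,1,1,1,1,1,1,1], yaw=[0,0,0,0,0,0,0,0,0,0])

```text
clock: 6.65
position: [522.3, 226.7, 219.9]
ee_rot: [0.171, 0.985, 0.002, 0.003]
contact_force: [-5.0, -2.0, 17.4]
gripper_width: 0.0
```

Call:
apply_moves([
  [0,0,-0.25],
  [0,0,-0.25],
  [0,0,-0.25],
  [0,0,-0.25],
  [0,0,-0.25],
  [0,0,-0.25],
  [0,0,-0.25],
  [0,0,-0.25],
  [0,0,-0.25],
  [0,0,-0.25],
], fingers=[1,1,1,1,1,1,1,1,1,1], yaw=[0,0,0,0,0,0,0,0,0,0])

```text
clock: 7.65
position: [522.2, 226.8, 219.9]
ee_rot: [0.171, 0.985, 0.002, 0.003]
contact_force: [-5.4, -2.4, 17.9]
gripper_width: -0.1
```

Call:
apply_moves([
  [0,0,-0.2],
  [0,0,-0.1],
  [0,0,0],
  [0,0,0.1],
  [0,0,0.2],
  [0,0,0.3],
  [0,0,0.4],
  [0,0,0.5],
  [0,0,0.6],
  [0,0,0.7],
], fingers=[1,1,1,1,1,1,1,1,1,1], yaw=[0,0,0,0,0,0,0,0,0,0])

```text
clock: 8.65
position: [522.0, 226.8, 226.9]
ee_rot: [0.171, 0.985, 0.002, 0.003]
contact_force: [-3.5, 0.7, 3.8]
gripper_width: 0.1
```

Call:
apply_moves([
  [0,0,0.1],
  [0,0,0.2],
  [0,0,0.3],
  [0,0,0.4],
  [0,0,0.5],
  [0,0,0.6],
  [0,0,0.7],
  [0,0,0.8],
  [0,0,0.9],
  [0,0,1.0],
], fingers=[1,1,1,1,1,1,1,1,1,1], yaw=[0,0,0,0,0,0,0,0,0,0])

```text
clock: 9.65
position: [522.0, 226.8, 237.0]
ee_rot: [0.171, 0.985, 0.002, 0.003]
contact_force: [-3.0, -0.4, 4.0]
gripper_width: 0.1
```

Call:
apply_moves([
  [0,0,0.1],
  [0,0,0.2],
  [0,0,0.3],
  [0,0,0.4],
  [0,0,0.5],
  [0,0,0.6],
  [0,0,0.7],
  [0,0,0.8],
  [0,0,0.9],
  [0,0,1.0],
], fingers=[1,1,1,1,1,1,1,1,1,1], yaw=[0,0,0,0,0,0,0,0,0,0])

```text
clock: 10.65
position: [522.6, 226.7, 247.4]
ee_rot: [0.171, 0.985, 0.002, 0.004]
contact_force: [2.6, -2.9, 4.4]
gripper_width: 0.1
```

Call:
apply_moves([
  [0,0,0.1],
  [0,0,0.2],
  [0,0,0.3],
  [0,0,0.4],
  [0,0,0.5],
  [0,0,0.6],
  [0,0,0.7],
  [0,0,0.8],
  [0,0,0.9],
  [0,0,1.0],
], fingers=[1,1,1,1,1,1,1,1,1,1], yaw=[0,0,0,0,0,0,0,0,0,0])

```text
clock: 11.65
position: [522.6, 227.0, 257.5]
ee_rot: [0.171, 0.985, 0.003, 0.004]
contact_force: [1.3, -0.3, 2.2]
gripper_width: 0.0
```

Contact was kept throughout, and I carry on slowly past the end.

Call:
apply_moves([
  [0,0,0.1],
  [0,0,0.2],
  [0,0,0.3],
  [0,0,0.4],
  [0,0,0.5],
  [0,0,0.6],
  [0,0,0.7],
  [0,0,0.8],
  [0,0,0.9],
  [0,0,1.0],
], fingers=[1,1,1,1,1,1,1,1,1,1], yaw=[0,0,0,0,0,0,0,0,0,0])

```text
clock: 12.65
position: [522.7, 226.9, 267.6]
ee_rot: [0.171, 0.985, 0.003, 0.004]
contact_force: [1.0, -0.2, 0.1]
gripper_width: -0.2
```

Call:
apply_moves([
  [0,0,2],
  [0,0,5],
  [0,0,8],
  [0,0,11],
  [0,-4,12],
  [0,-8,12],
  [0,-8,12],
  [0,-8,12],
], fingers=[1,1,1,1,1,1,1,1], yaw=[0,0,0,0,0,0,0,0])

```text
clock: 13.45
position: [522.6, 146.1, 387.9]
ee_rot: [0.172, 0.985, 0.003, 0.004]
contact_force: [0.3, 0.0, -0.6]
gripper_width: -0.3
```

```bash
python3 - <<'E'
from bench import *
import cv2,numpy as np
b=get_image("scene")["color"];a=get_image("top")["color"];cv2.imwrite("pics/s3.png",b);cv2.imwrite("pics/t3.png",a)
s=read_state();print(s["clock"],s["position"],s["contact_force"],abs(s["joint_vel"]).max())
a0=cv2.imread("pics/scene0.png");d=cv2.absdiff(a0,b).max(2)[100:300,180:480]
cv2.imwrite("pics/c3.png",np.hstack([cv2.resize(b[100:300,180:480],(400,267)),cv2.resize(cv2.cvtColor(d,cv2.COLOR_GRAY2BGR),(400,267))]))
E
```

```text
13.55 [522.73209885 147.30372768 387.57742771] [ 0.09204805  0.38191391 -0.24709769] 0.01346306629978066
```

View pics/c3.png

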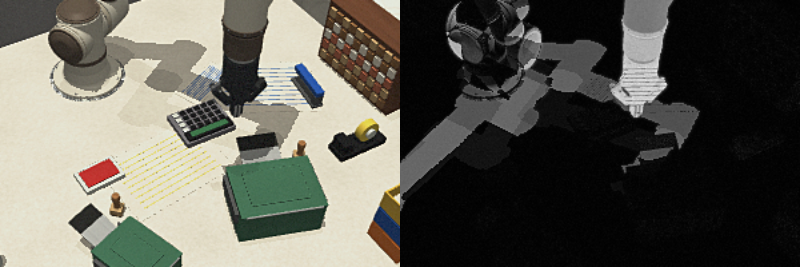

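The lid is shut again and the lever is up. Against the first picture, only the arm and its shadow differ, and the gripper is clear and touching nothing.

```bash
python3 -c "
from bench import *
print(job_done())"
```

```text
the job is handed in; nothing more can be done
None
```

I pressed the wide box's lever home with the shut fingertips and held the lid fully open for about 3 s. The push force rose to about 18 N as the tool stalled at the stop, and a picture showed the lid open.

I then let the lever up at about 10 mm/s. The tips read 2–4 N at each check until the lever was back at its top, and then I moved clear.

**Last checks:**
- **Lid and lever:** in the scene picture the lid was shut and the lever was up. I judged both from the picture, because the joint angles are not readable.
- **Other things on the desk:** compared with the first scene picture, only the arm and its shadow had changed in the part I compared. That part left out the pen cup and ink bottle, which the arm did not go near at the end.
- **Robot:** the contact force was about 0 N with the arm at rest. The job was handed in at about 13.6 s, and no check failed or disagreed.

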